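# Stack two spacers on the pump-rotor assembly spindle

### The arm

A 7-joint arm with a two-finger parallel gripper is mounted at the origin on the work surface; the furniture and walls round the work are solid. World frame = base frame: x ahead of the robot, y to its left, z up, the work surface at z = 0. Lengths are in m, angles in rad, forces in N, time in s.
With the tool pointing down it reaches from about 0.425 to 0.875 m from the base axis. Payload 8.4 kg.
Tool frame: the origin (TCP) lies between the finger pads; the fingertips stand 25 mm ahead of it and the grasp point (between the pads) lies 6 mm ahead of it (nose_length is the distance from the TCP to the fingertips, in m); z points along the fingers, x is the direction in which the jaws open and shut, and the axes are right-handed (so a half turn about z gives the same grasp; the last joint's range is limited). The gripper opens to 87 mm and grips with 3 to 60 N. Pads are 19 mm wide; open, the fingers measure 117 mm over their backs; the gripper's body (75 mm by 190 mm) begins 51 mm behind the grasp point.
Start: joints at [1.048, 0.333, 0.04, 1.465, -0.013, 1.343, -0.059], TCP at [0.267, -0.592, 0.248] pointing down, gripper open.
Joint ranges: [-2.58, 2.58], [-0.38, 2.09], [-1.3, 1.39], [0.25, 2.4], [-1.5, 4.64], [0.08, 2.09], [-2.65, 2.65]. Speed limits (rad/s): [2.22, 2.22, 2.79, 2.79, 3.14, 3.14, 3.14].

### API

Orientations are given as a unit quaternion [w, x, y, z].
In Python, from station import observe, snapshot, get_calibration, finish_job, masks_of, nose_length gives the robot as it stands. The module is installed in compiled form; this text tells all that it offers.
- The arm moves only by the tool move_arm, never from a script. Its argument "plan" is text: rows parted by semicolons, each of 7 numbers parted by spaces: the shift along the tool's x, y, z in m, then the turn, a rotation vector about the tool's x, y, z in rad, then the closure, from -1 (fully open) to 1 (shut). A call has 1 to 8 rows; each row shifts and turns the commanded pose from where the row before left it, along the tool's axes as they then stand; what a row does not reach is not made up. A row lasts 1/8 s, in which the tool goes at most 62.5 mm and 10.7 degrees, less where a joint would pass 70% of its speed; a pose out of reach is approached as far as the arm can. A call with a gripper value outside its range is refused whole. The fingers move at their own pace and stop on an object; "grip_force" is the grip in N (left out, the last holds). Time passes only in rows, so rows that do not move let the fingers close. It gives the time, the measured TCP pose, the force and the opening at its end, in the units of the state.
- observe(): the state, without advancing time (a new reading comes with each control period).
- snapshot(name): name is "side" or "top"; returns the picture (420x560x3 uint8, red, green, blue); there is no depth.
- get_calibration(name): a dict with "mtx" (3x3 intrinsics, pixels), "world_from_camera" (4x4, takes a point from camera to world coordinates). Camera axes: x right, y up, looking along -z (the intrinsics and any distortion apply to the point x, -y, -z); pixel columns grow to the right and rows downward; lengths in m; the calibration is good to about 2 mm. A picture is of the moment at which its call begins. get_calibration takes no time and is no camera call.
- finish_job(): hands the job in, once; it reports no verdict.
Trained networks look in the newest picture that a camera, given by its name, has taken for a name from the list of things; names that differ only in an ending like _2 or _b are one class to them, and where a whole thing is asked for, a point or a joint stands for the part that bears it (a point fixed in the world has none). Each returns a list of dicts, best first, with "confidence" (0 to 1); they miss things now and then, are a little off and sometimes report something else, mostly with a low value. They report only what shows in the picture. A call takes as long as a camera call. They do not tell look-alikes from the thing itself.
- masks_of(camera, query): "pixels" (420x560 bool, what is visible of it) and "box" ([left, top, width, height] in pixels, round what is visible of it).
The state is a dict: "time_s": time; "q": joint angles; "qd": joint speeds; "effort": joint torques, N m; "position": TCP position; "tool_rot": TCP orientation; "contact_force": force on the tool from outside, world axes, zero at the start; "moment": the same for the moment, N m; "opening": finger opening in m.
Only numpy, scipy, OpenCV 4.12 (cv2) and the standard library are available. Lean on these libraries where they do the work, as an engineer would, in place of code of your own. Each camera call takes 0.05 s, during which the arm holds its last target.

### The job

Take the black protective cap off the spindle and stand it, open end down, on the bench beside the fixture. Then thread the two black flanged spacers onto the spindle, hubs upward: the one with the wider flange first, fully down on the spindle's shoulder, and the narrower one on top of it. Leave the round dish and the timer next to them where they are.

Things in the scene. Friction and masses are not known exactly. Their poses are not given: they have to be found in the camera images.
- fixture: fixture fixed to the bench: aluminium plate 110 x 110 x 14 mm, bolt heads at its corners; in its middle a round shoulder 48 mm wide, top 20 mm above the bench; from it an upright steel spindle 20 mm in diameter, top 118 mm above the bench, the last 10 mm tapering to a flat tip 12 mm wide. Origin on the spindle axis at bench level; z up, x and y along the plate's sides.
- cap: black rigid cylindrical cap, 36 mm in diameter (38 mm rim at its open lower end), 64 mm tall, closed on top; bore 24 mm wide, 54 mm deep. It hangs loose on the spindle's tip, rim 64 mm and top 128 mm above the bench. 0.05 to 0.09 kg. Origin on its axis at the open rim; z to the closed end (up). A clear spot to stand it: 40 mm further in world x and 120 mm towards -y (right) from the spindle.
- wide_spacer: the wider black flanged spacer, lying hub up, 0.10 to 0.21 kg: round flange 90 mm in diameter, 12 mm thick, with a round hub on it (38 mm in diameter, 30 mm high; 42 mm in all). Straight through bore 25 mm wide. Origin on the bore axis at the flange's underside; z up through the hub. Seated: origin 20 mm above the bench, hub top at 62 mm.
- narrow_spacer: the narrower black flanged spacer, lying hub up, 0.10 to 0.21 kg: round flange 62 mm in diameter, 12 mm thick, with a round hub on it (38 mm in diameter, 30 mm high; 42 mm in all). Straight through bore 25 mm wide. Origin on the bore axis at the flange's underside; z up through the hub. Seated on the wide one: origin 62 mm above the bench, hub top at 104 mm.
- dish: bystander, to be left alone: clear round lidded dish, 60 mm in diameter, 16 mm tall; origin at the centre of its underside.
- timer: bystander, to be left alone: flat off-white lab timer, 58 x 58 mm, 19 mm tall; origin at the centre of its underside.
- flask_yellow: obstacle, fixed: conical glass flask of yellow liquid, 196 mm wide at its foot, 318 mm tall, between the robot's right-hand side and the work; go over or round it. Origin at the centre of its underside, z up. (A tall clean-air hood stands at the bench's right edge: draw back from it first if the arm starts there.)
Mind the look-alikes: they are no part of the job. What is shaped like the narrow_spacer but pink or red is not meant.

How it is judged:
On the way, in this order (a step that is already met when the one before it is completed fails the run):
1. the cap is off the spindle and away from its axis (horizontal distance between cap and fixture above 0.06 m), for 0.1 s.
2. the wide spacer is fully down on the spindle's shoulder (horizontal distance between wide_spacer and fixture below 0.006 m and z of wide_spacer in the frame of fixture between 0.015 and 0.025 m and angle between wide_spacer's own z axis and vertical below 0.1 rad), for 0.2 s.
3. the narrow spacer is on the spindle, resting on the wide one (horizontal distance between narrow_spacer and fixture below 0.006 m and z of narrow_spacer in the frame of fixture between 0.057 and 0.067 m and angle between narrow_spacer's own z axis and vertical below 0.1 rad), for 0.2 s.
At the end, for the whole second after the job is handed in: On the spindle, hubs up: wide spacer with underside 20 mm above the bench, narrow one at 62 mm (each within 5 mm), within 6 mm of the axis, tilt under 0.1 rad. Cap open end down on the bench (rim below 12 mm, tilt under 0.15 rad), over 70 mm from the axis. All slower than 0.03 m/s (all of step 2 and all of step 3 and height (world z) of cap below 0.012 m and angle between cap's own z axis and vertical below 0.15 rad and horizontal distance between cap and fixture above 0.07 m and linear speed of each of cap, wide_spacer, narrow_spacer below 0.03 m/s); the robot touches nothing.
It fails at once if the dish or the timer is moved more than 40 mm (distance of any of dish, timer from where it was at the start of the episode above 0.04 m).
It also fails if it takes over 67 s, if anything falls off the work surface, if the arm or the gripper's body presses on something with over 40 N, if the wrist force passes 120 N, or if a joint passes its speed limit or range.

## Working session

There is one attempt and no reset: what is moved stays moved. The work goes in short steps, Python scripts to look and compute and a tool call to move; the robot and the scene stay as the last step left them, time stands still between calls to the robot, and variables do not carry over. Pictures are saved under pics/ and viewed, and the job is handed in when it is done.

Besides the shell and the picture viewer there is one more tool, called after "Request:" as a command line: name --argument value ..., lists and objects as JSON in quotes. move_arm: Moves the arm, as the interface text tells. Its arguments: {"type":"object","properties":{"plan":{"type":"string"},"grip_force":{"type":"number"}},"required":["plan"]}

```bash
mkdir -p pics; ls
python3 - <<'E'
from station import *
import cv2,numpy as np
print(observe()); print(nose_length if not callable(nose_length) else nose_length())
for n in("side","top"):
    im=snapshot(n); cv2.imwrite(f"pics/{n}0.png",im[:,:,::-1])
    c=get_calibration(n); print(n,c)
E
```

```text
pics
{'time_s': 0.0, 'q': array([ 1.04782105,  0.33390449,  0.03986534,  1.46629501, -0.01343705,
        1.34328049, -0.0585079 ]), 'qd': array([-2.04712994e-03,  6.22876099e-04,  3.95320237e-04,  1.41935558e-03,
        2.68865853e-05, -3.33386661e-04, -9.55586820e-04]), 'effort': array([ 2.89416148e-04, -6.56366086e+01,  1.33519705e+00, -4.03799057e+01,
       -5.98060247e-02,  4.49270848e-02,  1.43841930e-04]), 'position': array([ 0.26709524, -0.59211026,  0.24665163]), 'tool_rot': array([-4.09614351e-04,  8.39994118e-01, -5.42594900e-01, -6.99716808e-04]), 'contact_force': array([ 0.21738949,  0.20217869, -0.09794735]), 'moment': array([ 0.03213472,  0.04822889, -0.01334885]), 'opening': 0.08683724533516902}
0.025
side {'mtx': array([[530.9246848 ,   0.        , 282.34167924],
       [  0.        , 530.9246848 , 206.03984499],
       [  0.        ,   0.        ,   1.        ]]), 'world_from_camera': array([[-0.95630125, -0.25662505,  0.14011249,  0.59461215],
       [ 0.29232071, -0.82926117,  0.47631347,  0.75579814],
       [-0.00604412,  0.49645695,  0.8680403 ,  1.01930883],
       [ 0.        ,  0.        ,  0.        ,  1.        ]])}
top {'mtx': array([[450.17744182,   0.        , 280.66008867],
       [  0.        , 450.17744182, 209.04364047],
       [  0.        ,   0.        ,   1.        ]]), 'world_from_camera': array([[ 0.00220762,  0.9876968 , -0.15636548,  0.31575972],
       [-0.99963335, -0.00204014, -0.0269999 ,  0.21309174],
       [-0.02698672,  0.15636775,  0.98733016,  1.04120838],
       [ 0.        ,  0.        ,  0.        ,  1.        ]])}
```

View pics/side0.png

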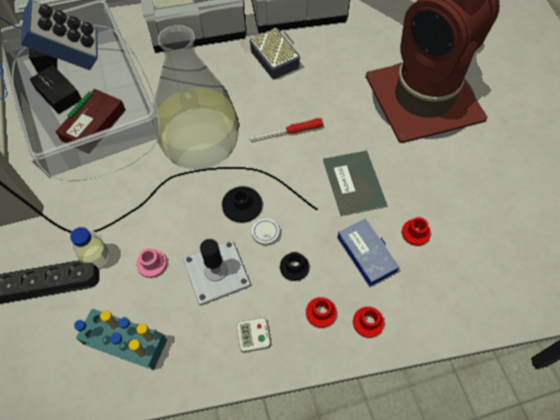

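View pics/top0.png

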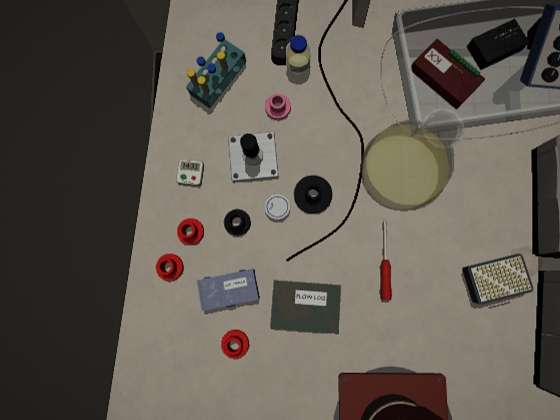

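```bash
cat > h.py <<'E'
from station import *
import cv2,numpy as np
def ray(cam,uv,z):
    c=get_calibration(cam);T=c['world_from_camera'];K=c['mtx']
    d=np.linalg.inv(K)@np.array([uv[0],uv[1],1.]);d=np.array([d[0],-d[1],-d[2]])
    d=T[:3,:3]@d;o=T[:3,3];s=(z-o[2])/d[2];return o+s*d
def proj(cam,P):
    c=get_calibration(cam);T=c['world_from_camera'];K=c['mtx']
    p=T[:3,:3].T@(np.asarray(P,float)-T[:3,3]);u=K@np.array([p[0],-p[1],-p[2]]);return u[:2]/u[2]
E
python3 - <<'E'
from h import *
for cam in("side","top"):
    for q in ["fixture","cap","wide_spacer","narrow_spacer","dish","timer","flask_yellow"]:
        for r in masks_of(cam,q)[:4]:
            ys,xs=np.nonzero(r['pixels']); b=r['box']
            c=(xs.mean(),ys.mean()) if len(xs) else (0,0)
            print(cam,q,round(r['confidence'],2),np.round(b,0),np.round(c,1),np.round(ray(cam,c,0.02),3))
E
```

```text
side fixture 0.69 [183. 242.  68.  62.] [216.8 275.1] [0.607 0.322 0.02 ]
side fixture 0.62 [252. 223.  29.  22.] [265.3 231.7] [0.486 0.257 0.02 ]
side cap 0.59 [203. 236.  20.  35.] [210.6 253.7] [0.608 0.272 0.02 ]
side wide_spacer 0.95 [225. 188.  40.  34.] [241.7 204.5] [0.516 0.178 0.02 ]
side narrow_spacer 0.95 [400. 215.  33.  34.] [416.  231.8] [0.183 0.35  0.02 ]
side narrow_spacer 0.94 [353. 303.  31.  37.] [368.3 322.3] [0.35  0.503 0.02 ]
side narrow_spacer 0.66 [134. 247.  34.  31.] [151.1 263.3] [0.729 0.257 0.02 ]
side narrow_spacer 0.64 [302. 298.  37.  31.] [320.8 312.8] [0.432 0.458 0.02 ]
side dish 0.92 [251. 220.  30.  24.] [265.4 231.9] [0.486 0.257 0.02 ]
side timer 0.82 [233. 320.  39.  35.] [252.9 335.8] [0.57  0.463 0.02 ]
side flask_yellow 0.58 [252. 223.  28.  24.] [265.1 231.9] [0.487 0.257 0.02 ]
side flask_yellow 0.51 [186. 239.  66.  65.] [217.  274.8] [0.606 0.322 0.02 ]
top fixture 0.56 [231. 134.  48.  48.] [253.3 159.1] [0.596 0.305 0.02 ]
top cap 0.78 [238. 134.  19.  24.] [249.  145.5] [0.629 0.316 0.02 ]
top wide_spacer 0.66 [294. 177.  37.  35.] [312.5 194.4] [0.512 0.168 0.02 ]
top narrow_spacer 0.91 [176. 218.  32.  22.] [190.1 231.7] [0.425 0.449 0.02 ]
top narrow_spacer 0.91 [155. 253.  29.  25.] [169.2 267.1] [0.345 0.493 0.02 ]
top narrow_spacer 0.86 [218. 330.  31.  28.] [234.7 344.1] [0.177 0.342 0.02 ]
top narrow_spacer 0.82 [222. 209.  28.  27.] [236.2 222.6] [0.446 0.343 0.02 ]
top dish 0.6 [266. 194.  26.  27.] [277.2 207. ] [0.482 0.249 0.02 ]
top timer 0.69 [174. 162.  32.  26.] [189.8 172.7] [0.564 0.454 0.02 ]
```

Run:
```python
from h import *
a=cv2.imread('pics/top0.png');b=cv2.imread('pics/side0.png')
A=cv2.resize(a[120:250,160:340],None,fx=4,fy=4,interpolation=cv2.INTER_CUBIC)
B=cv2.resize(b[180:310,180:320],None,fx=4,fy=4,interpolation=cv2.INTER_CUBIC)
cv2.imwrite('pics/A.png',A);cv2.imwrite('pics/B.png',B)
```

```text
(no output)
```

View pics/A.png

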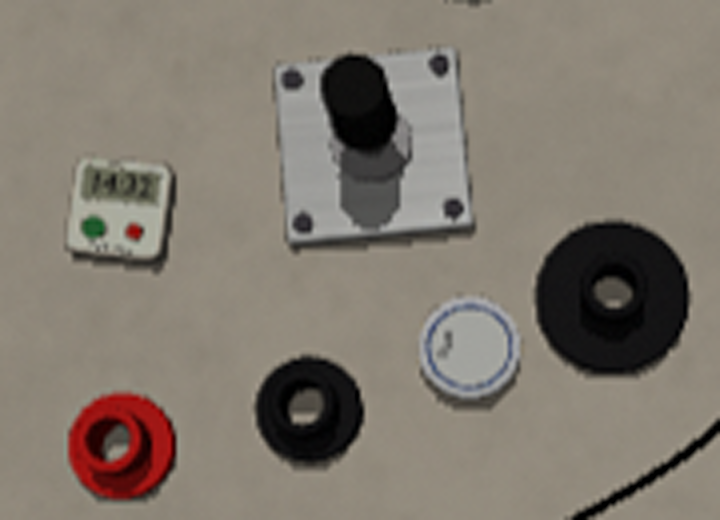

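View pics/B.png

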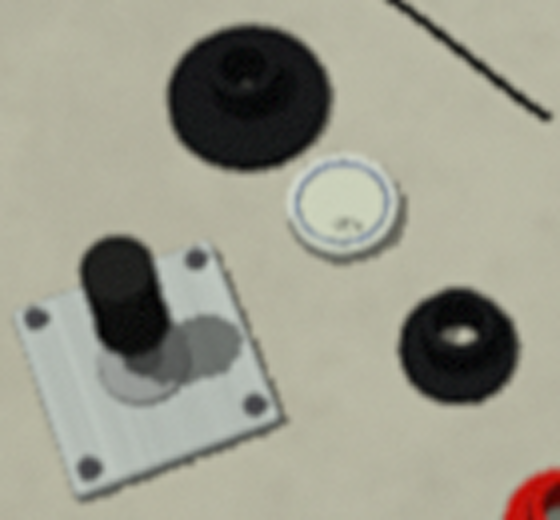

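Top crop: fixture (~(253,158) full-res) with the cap, wide spacer at (313,194), narrow black one at (237,222), dish between them, timer at left. Now fit model silhouettes.

```bash
cat > fit.py <<'E'
from h import *
from scipy.optimize import minimize
S=8
def circ(x,y,z,r,n=48):
    t=np.linspace(0,2*np.pi,n,endpoint=False);return np.c_[x+r*np.cos(t),y+r*np.sin(t),0*t+z]
def render(cam,parts,box):
    x0,y0,w,h=box;m=np.zeros((h*S,w*S),np.uint8)
    for P in parts:
        u=np.array([proj(cam,p) for p in P]);u=((u-[x0-.5,y0-.5])*S-.5)
        hull=cv2.convexHull(u.astype(np.float32))
        cv2.fillConvexPoly(m,np.round(hull*16).astype(np.int32),255,shift=4)
    return cv2.resize(m,(w,h),interpolation=cv2.INTER_AREA)/255.
def spacer(x,y,R,z=0): return [np.r_[circ(x,y,z,R),circ(x,y,z+.012,R)],np.r_[circ(x,y,z+.012,.019),circ(x,y,z+.042,.019)]]
def cap(x,y,z=.064): return [np.r_[circ(x,y,z,.019),circ(x,y,z+.003,.019),circ(x,y,z+.064,.018)]]
def plate(x,y,a):
    c,s=np.cos(a),np.sin(a);q=[(x+c*i-s*j,y+s*i+c*j) for i in(-.055,.055) for j in(-.055,.055)]
    return [np.array([(p[0],p[1],z) for p in q for z in(0,.014)])]
def fit(cam,img,box,model,x0,soft,st):
    x0_,y0_,w,h=box;g=soft(img[y0_:y0_+h,x0_:x0_+w].astype(float))
    f=lambda p:((render(cam,model(*p),box)-g)**2).sum()
    sim=np.array([x0]+[np.array(x0)+st[i]*np.eye(len(x0))[i] for i in range(len(x0))])
    r=minimize(f,x0,method='Nelder-Mead',options=dict(initial_simplex=sim,xatol=1e-4,fatol=1e-3));return r.x,r.fun
E
cat > f1.py <<'E'
from fit import *
ims={c:cv2.imread(f'pics/{c}0.png') for c in('side','top')}
for c in ims:
    im=ims[c].max(2)
    bl=lambda hi:(lambda g:np.clip((hi-g)/(hi-35),0,1))
    for nm,mod,p0 in(("wide",lambda x,y:spacer(x,y,.045),(.514,.172)),("narrow",lambda x,y:spacer(x,y,.031),(.446,.343)),("cap",cap,(.6,.306))):
        pc=proj(c,(*p0,.1 if nm=="cap" else .02)).astype(int);k=30 if nm=="wide" else 22
        p,e=fit(c,im,(pc[0]-k,pc[1]-k,2*k,2*k),mod,p0,bl(120 if nm!="cap" else 90),(.01,.01));print(c,nm,p.round(4),round(e,1))
    pc=proj(c,(.6,.306,0)).astype(int);k=45
    # plate: low-saturation bright vs beige: exclude cap by model of colour diff
    P=ims[c].astype(float)
E
python3 f1.py
```

```text
Traceback (most recent call last):
  File "f1.py", line 8, in <module>
    p,e=fit(c,im,(pc[0]-k,pc[1]-k,2*k,2*k),mod,p0,bl(120 if nm!="cap" else 90),(.01,.01));print(c,nm,p.round(4),round(e,1))
        ~~~^^^^^^^^^^^^^^^^^^^^^^^^^^^^^^^^^^^^^^^^^^^^^^^^^^^^^^^^^^^^^^^^^^^^^^^^^^^^^^
  File "fit.py", line 22, in fit
    r=minimize(f,x0,method='Nelder-Mead',options=dict(initial_simplex=sim,xatol=1e-4,fatol=1e-3));return r.x,r.fun
  File "fit.py", line 20, in <lambda>
    f=lambda p:((render(cam,model(*p),box)-g)**2).sum()
                 ~~~~~~^^^^^^^^^^^^^^^^^^^
  File "fit.py", line 9, in render
    u=np.array([proj(cam,p) for p in P]);u=((u-[x0-.5,y0-.5])*S-.5)
                ~~~~^^^^^^^
  File "h.py", line 8, in proj
    c=get_calibration(cam);T=c['world_from_camera'];K=c['mtx']
ValueError: time passes only in moves, steps and waits
```

Run:
```python
from fit import *
# bolt heads: dark blobs near the plate corners; also print plate-corner pixels
for c in('side','top'):
    im=cv2.imread(f'pics/{c}0.png')
    pc=proj(c,(.6,.306,0)).astype(int)
    print(c,pc, 'plate px',im[pc[1]+5,pc[0]-15],'bench',im[pc[1]-20 if c=='top' else pc[1]+45,pc[0]-35],im[pc[1]+20,pc[0]+45])
```

```text
side [219 271] plate px [174 182 174] bench [160 179 180] [161 181 180]
top [253 159] plate px [151 154 155] bench [123 136 143] [127 140 148]
```

```bash
sed -i 's/^import cv2,numpy as np/import cv2,numpy as np,functools\nget_calibration=functools.lru_cache(None)(get_calibration)/' h.py
cat >> f1.py <<'E'
    d=P[:,:,2]-P[:,:,0]
    dark=im<110
    r,pl=np.median(d[pc[1]+35:pc[1]+44,pc[0]-40:pc[0]+40]),np.median(d[pc[1]+2:pc[1]+10,pc[0]-16:pc[0]-12])
    print('d bench/plate',r,pl)
    g=np.clip((r-d)/(r-pl),0,1)
    # fit plate + cap silhouette union
    p,e=fit(c,g,(pc[0]-k,pc[1]-k,2*k,2*k),lambda x,y,a:plate(x,y,a)+cap(x,y),(.6,.306,0.05 if c=='top' else .05),lambda q:q,(.01,.01,.05));print(c,'plate',p.round(4),round(e,1))
E
python3 f1.py
```

```text
side wide [0.5148 0.1674] 84.2
side narrow [0.4502 0.3447] 82.4
side cap [0.6066 0.3117] 62.3
d bench/plate 20.0 0.0
side plate [0.6065 0.3079 0.0979] 123.3
top wide [0.5144 0.1671] 31.2
top narrow [0.4485 0.343 ] 30.6
top cap [0.6044 0.3073] 58.6
d bench/plate 21.0 3.0
top plate [0.6056 0.3075 0.097 ] 265.8
```

Run:
```python
from h import *
# flask foot in side: bottom-most extremes approx; top: circle around (405,166) r 43
print(ray('top',(405,172),0.02), ray('top',(450,170),.02),ray('top',(362,170),.02),ray('top',(405,210),0.0))
print(ray('side',(197,168),0), ray('side',(157,130),0.05),ray('side',(240,130),.05))
print('neck top',ray('top',(443,126),.318),ray('side',(178,36),.318))
```

```text
[ 0.56354287 -0.04615147  0.02      ] [ 0.56782184 -0.149344    0.02      ] [0.56873026 0.05260788 0.02      ] [ 0.47781034 -0.04754254  0.        ]
[0.58875022 0.04146335 0.        ] [ 0.6541939  -0.05338249  0.05      ] [0.47217791 0.00319426 0.05      ]
neck top [ 0.56924475 -0.0362826   0.318     ] [ 0.56056785 -0.03616445  0.318     ]
```

Request:
move_arm --plan "-0.05 0 0 0 0 0 -1; -0.06 0 0 0 0 0 -1; -0.06 0 0 0 0 0 -1; 0 0 -0.06 0 0 0 -1; 0 0 -0.06 0 0 0 -1; 0 0 -0.06 0 0 -0.16 -1; 0 0 0 0 0 -0.16 -1; 0 0 0 0 0 -0.16 -1" --grip_force 20

```text
time_s: 1.8
position: [0.1974, -0.4377, 0.4285]
tool_rot: [0.001, 0.946, -0.325, 0.001]
contact_force: [0.2, 0.3, -1.1]
opening: 0.0869
```

Request:
move_arm --plan "0.010 -0.059 0 0 0 -0.165 -1; 0.020 -0.057 0 0 0 -0.165 -1; 0.029 -0.053 0 0 0 -0.165 -1; 0.037 -0.047 0 0 0 -0.165 -1; 0.044 -0.041 0 0 0 0 -1; 0.044 -0.041 0 0 0 0 -1; 0.044 -0.041 0 0 0 0 -1; 0.044 -0.041 0 0 0 0 -1"

```text
time_s: 2.8
position: [0.5544, -0.1126, 0.4279]
tool_rot: [0.0, 1.0, -0.004, 0.0]
contact_force: [1.9, -1.2, -0.3]
opening: 0.0871
```

Request:
move_arm --plan "0.007 -0.060 0 0 0 0 -1; 0.007 -0.060 0 0 0 0 -1; 0.007 -0.060 0 0 0 0 -1; 0.007 -0.060 0 0 0 0 -1; 0.007 -0.050 0.03 0 0 0 -1; 0.007 -0.050 0.035 0 0 0 -1; 0.007 -0.050 0.035 0 0 0 -1; 0.002 -0.020 0.055 0 0 0 -1"

```text
time_s: 3.8
position: [0.6067, 0.3, 0.2724]
tool_rot: [-0.001, 1.0, -0.002, 0.001]
contact_force: [0.5, -0.5, -0.5]
opening: 0.0868
```

Request:
move_arm --plan "0 0 0 0 0 0 -1; 0 0 0 0 0 0 -1"

```text
time_s: 4.05
position: [0.6079, 0.295, 0.2742]
tool_rot: [-0.0, 1.0, -0.004, 0.001]
contact_force: [-0.1, 0.0, 0.5]
opening: 0.087
```

Request:
move_arm --plan "-0.0025 -0.013 0.03 0 0 0 -1; 0 0 0.05 0 0 0 -1; 0 0 0.05 0 0 0 -1; 0 0 0.032 0 0 0 -1; 0 0 0 0 0 0 -1; 0 0 0 0 0 0 1; 0 0 0 0 0 0 1; 0 0 0 0 0 0 1" --grip_force 20

```text
time_s: 5.05
position: [0.6053, 0.3091, 0.1121]
tool_rot: [-0.0, 1.0, -0.004, 0.001]
contact_force: [-0.8, -0.3, -0.7]
opening: 0.0648
```

Request:
move_arm --plan "0 0 0 0 0 0 1; 0 0 0 0 0 0 1"

```text
time_s: 5.3
position: [0.6047, 0.3088, 0.1107]
tool_rot: [-0.0, 1.0, -0.003, 0.0]
contact_force: [-0.9, -1.0, 0.2]
opening: 0.0451
```

Run:
```python
from h import *
ims=[snapshot(c) for c in('side','top')]
for i,c in enumerate(('side','top')):
    p=proj(c,(.606,.308,.1)).astype(int);ims[i]=cv2.resize(ims[i][p[1]-65:p[1]+65,p[0]-60:p[0]+60],None,fx=3,fy=3,interpolation=cv2.INTER_CUBIC)
cv2.imwrite('pics/g1.png',np.hstack(ims)[:,:,::-1]);o=observe();print(o['position'],o['opening'],o['time_s'],o['contact_force'])
```

```text
[0.60468499 0.30880668 0.11055649] 0.03698393944747249 5.4 [ 0.98752377 -0.00725756 -0.58317126]
```

View pics/g1.png

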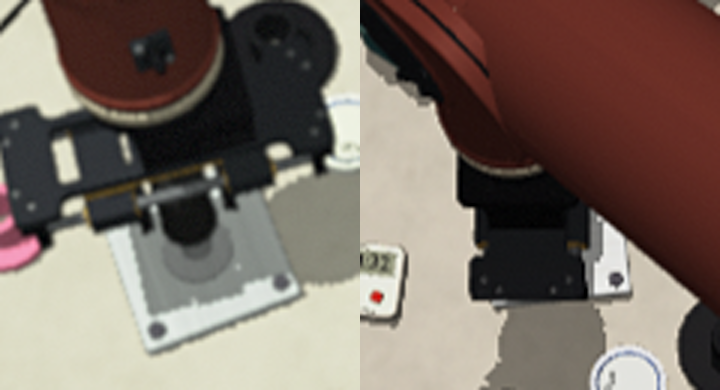

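Request:
move_arm --plan "0 0 0 0 0 0 1; 0 0 0 0 0 0 1; 0 0 -0.02 0 0 0 1; 0 0 -0.03 0 0 0 1; 0 0 -0.03 0 0 0 1; 0 0 0 0 0 0 1"

```text
time_s: 6.15
position: [0.6056, 0.3098, 0.1943]
tool_rot: [-0.001, 1.0, -0.003, 0.002]
contact_force: [-0.4, 0.4, -1.2]
opening: 0.0357
```

Request:
move_arm --plan "0.013 0.04 0 0 0 0 1; 0.013 0.04 0 0 0 0 1; 0.014 0.04 0 0 0 0 1; 0 0 0.04 0 0 0 1; 0 0 0.04 0 0 0 1; 0 0 0.04 0 0 0 1; 0 0 0 0 0 0 1; 0 0 0 0 0 0 1"

```text
time_s: 7.15
position: [0.6443, 0.189, 0.072]
tool_rot: [-0.0, 1.0, -0.003, 0.0]
contact_force: [-0.1, 0.6, -1.0]
opening: 0.0358
```

Run:
```python
from h import *
ims=[snapshot(c) for c in('side','top')]
for i,c in enumerate(('side','top')):
    p=proj(c,(.63,.25,.05)).astype(int);ims[i]=cv2.resize(ims[i][p[1]-65:p[1]+65,p[0]-65:p[0]+65],None,fx=3,fy=3,interpolation=cv2.INTER_CUBIC)
cv2.imwrite('pics/g2.png',np.hstack(ims)[:,:,::-1]);o=observe();print(o['position'],o['opening'],o['time_s'],o['contact_force'])
```

```text
[0.64494705 0.18915771 0.07280755] 0.0357485490770775 7.25 [-0.56758797  0.79083112  0.03462598]
```

View pics/g2.png

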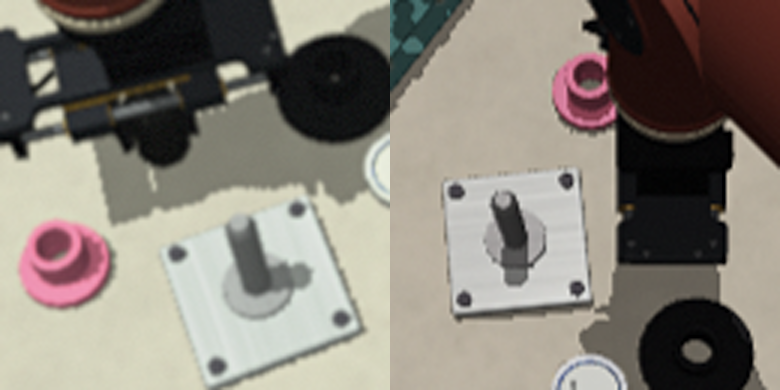

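Request:
move_arm --plan "0 0 0.018 0 0 0 1; 0 0 0.005 0 0 0 1; 0 0 0.002 0 0 0 1; 0 0 0 0 0 0 1; 0 0 0 0 0 0 1"

```text
time_s: 7.88
position: [0.6432, 0.1882, 0.0463]
tool_rot: [0.001, 1.0, -0.004, -0.001]
contact_force: [-5.5, -3.2, 10.8]
opening: 0.0359
```

```bash
cat > f2.py <<'E'
from fit import *
# spindle fit: plate by colour + cylinder edge via tip
def spind(x,y): return [np.r_[circ(x,y,.02,.01),circ(x,y,.108,.01),circ(x,y,.118,.006)]]
for c in('side','top'):
    a=snapshot(c);cv2.imwrite(f'pics/{c}2.png',a[:,:,::-1]);P=a.astype(float);k=42
    pc=proj(c,(.606,.308,0)).astype(int)
    d=P[:,:,0]-P[:,:,2];g=np.clip((20-d)/18,0,1)
    u=proj(c,(.606,.308,.113));print(c,'predicted tip',u.round(1))
    p=np.round(u).astype(int);cv2.imwrite(f'pics/tip_{c}.png',cv2.resize(a[p[1]-25:p[1]+45,p[0]-35:p[0]+35],None,fx=8,fy=8,interpolation=cv2.INTER_CUBIC)[:,:,::-1])
o=observe();print(o['position'],o['contact_force'],o['opening'],o['time_s'])
E
python3 f2.py
```

```text
side predicted tip [209.9 249.4]
top predicted tip [248.4 143.1]
[0.6431966  0.18816074 0.0462889 ] [-6.48308956 -1.81702673 10.80748804] 0.03618261820699259 7.975
```

View pics/tip_side.png

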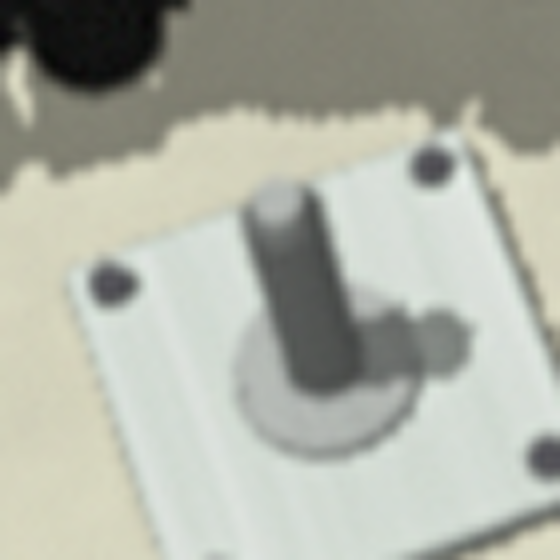

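View pics/tip_top.png

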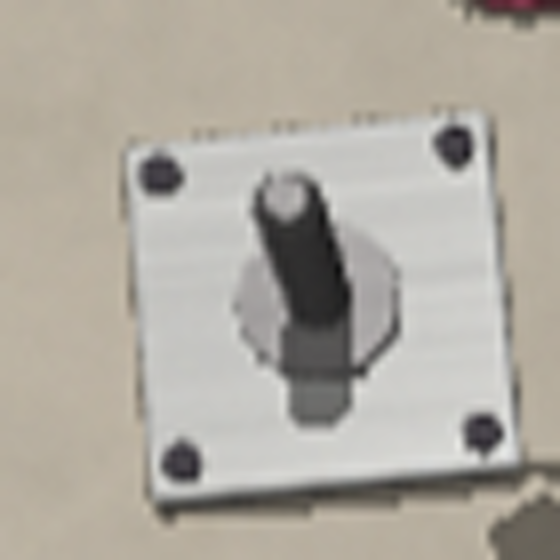

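Run:
```python
from h import *
print(ray('side',(209.8,249.2),.118),ray('top',(248.4,142.2),.118))
# shoulder top centres (crop): side left237..right418 -> , top 
f=lambda c,x,y,u0,v0: ray(c,((x+.5)/8-.5+u0,(y+.5)/8-.5+v0),.020)
print(f('side',326,372,175,224),f('top',316,297,213,118))
```

```text
[0.6059446  0.31005454 0.118     ] [0.60635655 0.30744066 0.118     ]
[0.6070785  0.31041387 0.02      ] [0.60676601 0.30843281 0.02      ]
```

Request:
move_arm --plan "0 0 0 0 0 0 -0.2; 0 0 0 0 0 0 -0.2; 0 0 -0.06 0 0 0 -0.4; 0 0 -0.06 0 0 0 -1; 0 0 -0.06 0 0 0 -1; 0 0 0 0 0 0 -1"

```text
time_s: 8.72
position: [0.6461, 0.1899, 0.2314]
tool_rot: [-0.001, 1.0, -0.004, 0.004]
contact_force: [0.0, 0.6, -0.4]
opening: 0.0822
```

Request:
move_arm --plan "-0.045 0.008 0 0 0 0 -1; -0.045 0.008 0.02 0 0 0 -1; -0.041 0.007 0.04 0 0 0 -1; 0 0 0.04 0 0 0 -1; 0 0 0 0 0 0 -1; 0 0 0 0 0 0 -1"

```text
time_s: 9.48
position: [0.5136, 0.1669, 0.1266]
tool_rot: [-0.0, 1.0, -0.004, 0.0]
contact_force: [0.8, -0.0, 0.3]
opening: 0.0872
```

Run:
```python
from h import *
ims=[snapshot(c) for c in('side','top')]
for i,c in enumerate(('side','top')):
    p=proj(c,(.58,.22,.05)).astype(int);ims[i]=cv2.resize(ims[i][p[1]-65:p[1]+65,p[0]-65:p[0]+65],None,fx=3,fy=3,interpolation=cv2.INTER_CUBIC)
cv2.imwrite('pics/g3.png',np.hstack(ims)[:,:,::-1]);o=observe();print(o['position'],o['opening'],o['time_s'],o['contact_force'],o['q'])
```

```text
[0.51397745 0.16707215 0.12708521] 0.08705797920640852 9.575 [ 0.07309618 -0.05503983  0.16853089] [ 0.19155616  0.2792117  -0.67171917  1.85030822  0.19604063  1.07626868
 -0.56168597]
```

View pics/g3.png

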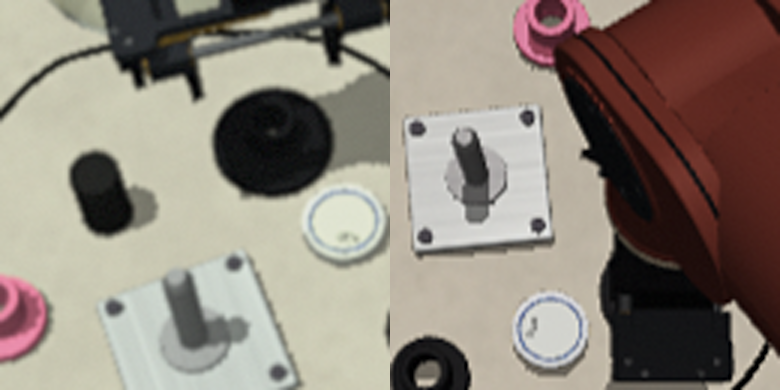

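Request:
move_arm --plan "0.0005 0 0.04 0 0 0 -1; 0 0 0.034 0 0 0 -1; 0 0 0 0 0 0 0.5; 0 0 0 0 0 0 1; 0 0 0 0 0 0 1; 0 0 0 0 0 0 1; 0 0 0 0 0 0 1; 0 0 0 0 0 0 1" --grip_force 30

```text
time_s: 10.58
position: [0.5135, 0.1665, 0.0519]
tool_rot: [-0.0, 1.0, -0.004, 0.0]
contact_force: [-0.4, -0.6, 2.6]
opening: 0.0375
```

Request:
move_arm --plan "0 0 0 0 0 0 1"

```text
time_s: 10.7
position: [0.5135, 0.1665, 0.0519]
tool_rot: [-0.0, 1.0, -0.004, 0.0]
contact_force: [-1.2, -0.1, 3.7]
opening: 0.0376
```

Request:
move_arm --plan "0 0 -0.03 0 0 0 1; 0 0 -0.05 0 0 0 1; 0 0 -0.05 0 0 0 1; 0.0225 -0.035 -0.01 0 0 0 1; 0.023 -0.036 0 0 0 0 1; 0.023 -0.036 0 0 0 0 1; 0.023 -0.034 0 0 0 0 1; 0 0 0 0 0 0 1"

```text
time_s: 11.7
position: [0.6052, 0.3098, 0.19]
tool_rot: [-0.001, 1.0, -0.002, -0.001]
contact_force: [-0.2, -1.1, -1.9]
opening: 0.0374
```

Request:
move_arm --plan "0 0 0 0 0 0 1"

```text
time_s: 11.82
position: [0.6052, 0.3064, 0.1907]
tool_rot: [0.0, 1.0, -0.003, -0.001]
contact_force: [1.1, 0.2, -0.7]
opening: 0.0377
```

Run:
```python
from h import *
ims=[snapshot(c) for c in('side','top')]
for i,c in enumerate(('side','top')):
    cv2.imwrite(f'pics/{c}4.png',ims[i][:,:,::-1])
    p=proj(c,(.606,.308,.12)).astype(int);print(c,p-45);ims[i]=cv2.resize(ims[i][p[1]-45:p[1]+45,p[0]-45:p[0]+45],None,fx=4,fy=4,interpolation=cv2.INTER_CUBIC)
cv2.imwrite('pics/g4.png',np.hstack(ims)[:,:,::-1]);o=observe();print(o['position'],o['opening'],o['time_s'],o['contact_force'])
```

```text
side [164 202]
top [203  97]
[0.60549346 0.30566858 0.19139456] 0.03745985201475507 11.925 [-0.21697333  0.28866078 -1.57982245]
```

View pics/g4.png

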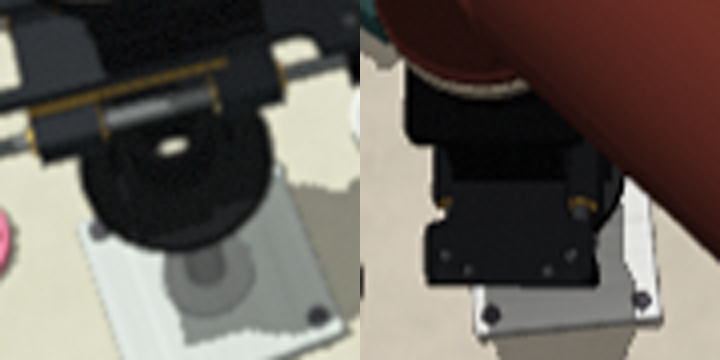

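Run:
```python
from fit import *
im=cv2.imread('pics/side4.png');m=im.max(2)
for (x,y) in((.6055,.3057),(.6055,.3087)):
    z=.1395
    Q=np.r_[circ(x,y,z,.045,200),circ(x,y,z+.012,.045,200)];u=np.array([proj('side',p) for p in Q])
    cc=((u-[164,202])+.5)*4-.5
    print(x,y,'L',cc[:,0].min(),'R',cc[:,0].max(),'bot',cc[:,1].max())
I=cv2.resize(im[202:292,164:254],None,fx=6,fy=6,interpolation=cv2.INTER_CUBIC)
cc=((cv2.convexHull(u.astype(np.float32)).reshape(-1,2)-[164,202])+.5)*6-.5
x,y=.6055,.3057;Q=np.r_[circ(x,y,z,.045,200),circ(x,y,z+.012,.045,200)];u=np.array([proj('side',p) for p in Q])
cc=((cv2.convexHull(u.astype(np.float32)).reshape(-1,2)-[164,202])+.5)*6-.5
cv2.polylines(I,[np.round(cc).astype(int)],True,(0,255,0),1)
for zz,r in((.1395+.042,.0125),(.1395,.0125)):
    b=np.array([proj('side',p) for p in circ(x,y,zz,r)]);cv2.polylines(I,[np.round(((b-[164,202])+.5)*6-.5).astype(int)],True,(0,0,255),1)
I=np.clip(I.astype(int)*1.0,0,255).astype(np.uint8)
cv2.imwrite('pics/o4.png',I)
```

```text
0.6055 0.3057 L 75.0645099392409 R 275.57864824636704 bot 252.21226680728637
0.6055 0.3087 L 76.40585394896641 R 277.1952085519986 bot 258.10900172762445
```

View pics/o4.png

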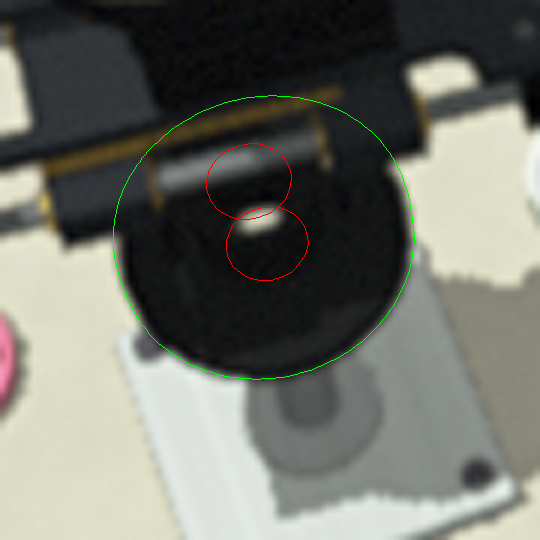

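Request:
move_arm --plan "0.0005 -0.0035 0 0 0 0 1; 0 0 0.02 0 0 0 1; 0 0 0.01 0 0 0 1; 0 0 0.01 0 0 0 1; 0 0 0 0 0 0 1"

```text
time_s: 12.55
position: [0.6058, 0.3098, 0.1502]
tool_rot: [0.0, 1.0, -0.004, -0.001]
contact_force: [0.6, -0.4, -1.4]
opening: 0.0375
```

Run:
```python
from h import *
ims=[snapshot('side')]
o=observe();print(o['position'],o['opening'],o['time_s'],o['contact_force'],o['moment'])
p=proj('side',(.606,.308,.1)).astype(int)
cv2.imwrite('pics/g5.png',cv2.resize(ims[0][p[1]-45:p[1]+45,p[0]-45:p[0]+45],None,fx=6,fy=6,interpolation=cv2.INTER_CUBIC)[:,:,::-1])
```

```text
[0.60604736 0.30996662 0.15103199] 0.0376525620005688 12.6 [ 0.06107909 -1.65807753 -2.27384066] [-0.27102311 -0.06176023 -0.02154488]
```

View pics/g5.png

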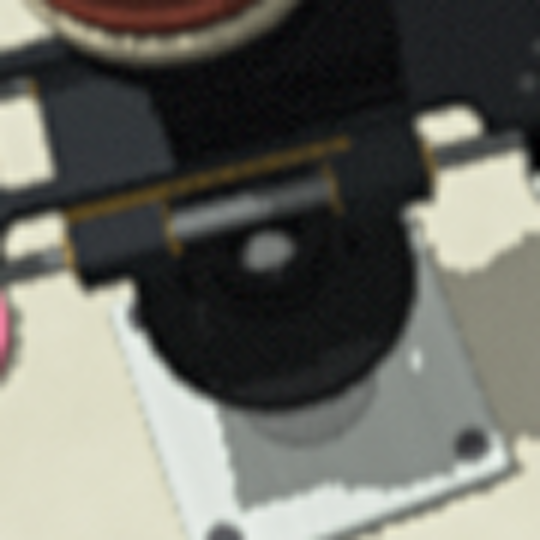

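Request:
move_arm --plan "0 0.001 0.01 0 0 0 1; 0 0 0.015 0 0 0 1; 0 0 0.015 0 0 0 1; 0 0 0 0 0 0 1"

```text
time_s: 13.1
position: [0.6053, 0.3088, 0.1094]
tool_rot: [0.001, 1.0, -0.003, -0.001]
contact_force: [-0.8, 0.2, -1.2]
opening: 0.0378
```

Request:
move_arm --plan "0 0 0.015 0 0 0 1; 0 0 0.012 0 0 0 1; 0 0 0 0 0 0 1; 0 0 0 0 0 0 1"

```text
time_s: 13.6
position: [0.6063, 0.3096, 0.0848]
tool_rot: [-0.0, 1.0, -0.003, 0.0]
contact_force: [-1.2, 0.0, -2.3]
opening: 0.0374
```

Request:
move_arm --plan "0 0 0.007 0 0 0 1; 0 0 0 0 0 0 1; 0 0 0 0 0 0 0; 0 0 0 0 0 0 0; 0 0 0 0 0 0 0; 0 0 -0.02 0 0 0 -0.2; 0 0 -0.03 0 0 0 -0.5; 0 0 -0.05 0 0 0 -1"

```text
time_s: 14.6
position: [0.6056, 0.3089, 0.1787]
tool_rot: [0.0, 1.0, -0.003, -0.001]
contact_force: [0.8, -0.6, 0.8]
opening: 0.0645
```

Request:
move_arm --plan "0 0 -0.03 0 0 0 -1; -0.05 -0.012 0 0 0 0 -1; -0.055 -0.012 0 0 0 0 -1; -0.05 -0.011 0 0 0 0 -1; 0 0 0 0 0 0 -1; 0 0 0 0 0 0 -1"

```text
time_s: 15.35
position: [0.4522, 0.3454, 0.2089]
tool_rot: [-0.0, 1.0, -0.004, 0.001]
contact_force: [-0.9, -1.0, 0.7]
opening: 0.0866
```

Run:
```python
from h import *
ims=[snapshot(c) for c in('side','top')]
for i,c in enumerate(('side','top')):
    cv2.imwrite(f'pics/{c}6.png',ims[i][:,:,::-1])
    p=proj(c,(.56,.29,.05)).astype(int);ims[i]=cv2.resize(ims[i][p[1]-65:p[1]+65,p[0]-65:p[0]+65],None,fx=3,fy=3,interpolation=cv2.INTER_CUBIC)
cv2.imwrite('pics/g6.png',np.hstack(ims)[:,:,::-1]);o=observe();print(o['position'],o['opening'],o['time_s'],o['contact_force'])
```

```text
[0.45275133 0.3448931  0.20812855] 0.08698153646222748 15.45 [-0.19437908  0.57522324 -0.63891284]
```

View pics/g6.png

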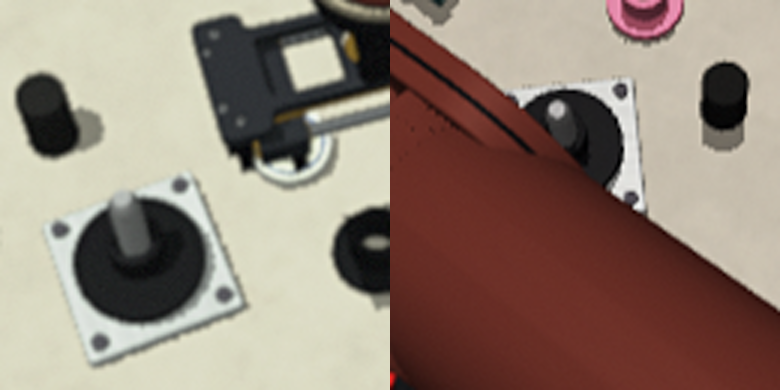

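Request:
move_arm --plan "-0.0035 0.001 0.05 0 0 0 -1; 0 0 0.06 0 0 0 -1; 0 0 0.053 0 0 0 -1; 0 0 0 0 0 0 -1; 0 0 0 0 0 0 0.5; 0 0 0 0 0 0 1; 0 0 0 0 0 0 1; 0 0 0 0 0 0 1"

```text
time_s: 16.45
position: [0.4484, 0.3446, 0.0455]
tool_rot: [-0.0, 1.0, -0.004, 0.001]
contact_force: [0.5, -0.4, -0.7]
opening: 0.0549
```

Request:
move_arm --plan "0 0 0 0 0 0 1; 0 0 0 0 0 0 1; 0 0 0 0 0 0 1"

```text
time_s: 16.82
position: [0.4481, 0.3444, 0.0448]
tool_rot: [-0.0, 1.0, -0.004, 0.0]
contact_force: [0.2, -0.9, 3.1]
opening: 0.038
```

Request:
move_arm --plan "0 0 -0.03 0 0 0 1; 0 0 -0.055 0 0 0 1; 0 0 -0.055 0 0 0 1; 0.05 0.011 0 0 0 0 1; 0.055 0.012 0 0 0 0 1; 0.053 0.0125 0 0 0 0 1; 0 0 0 0 0 0 1; 0 0 0 0 0 0 1"

```text
time_s: 17.82
position: [0.605, 0.3081, 0.1838]
tool_rot: [-0.0, 1.0, -0.003, -0.001]
contact_force: [0.2, -0.2, -1.6]
opening: 0.0374
```

Run:
```python
from h import *
ims=[snapshot('side')]
o=observe();print(o['position'],o['opening'],o['time_s'],o['contact_force'],o['moment'])
p=proj('side',(.606,.308,.1)).astype(int)
cv2.imwrite('pics/g7.png',cv2.resize(ims[0][p[1]-45:p[1]+45,p[0]-45:p[0]+45],None,fx=6,fy=6,interpolation=cv2.INTER_CUBIC)[:,:,::-1])
```

```text
[0.60453352 0.30861953 0.18418545] 0.037490481554374094 17.875 [-0.35115457 -0.05061777 -0.88401138] [ 0.03052884 -0.07888096  0.00774977]
```

View pics/g7.png

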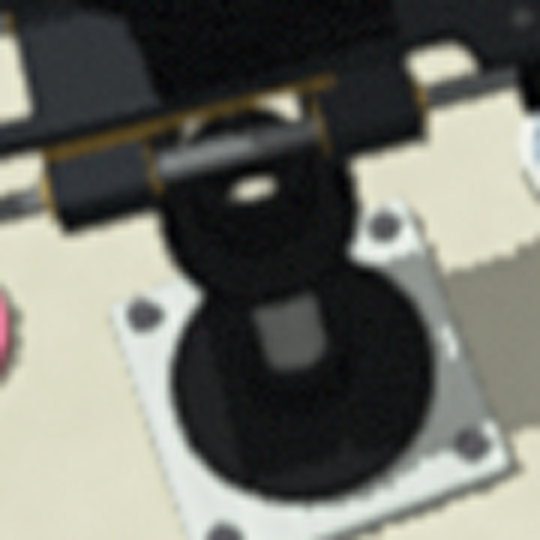

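Request:
move_arm --plan "0.0012 0 0 0 0 0 1; 0 0 0.02 0 0 0 1; 0 0 0.01 0 0 0 1; 0 0 0.01 0 0 0 1; 0 0 0 0 0 0 1"

```text
time_s: 18.5
position: [0.6064, 0.3074, 0.1433]
tool_rot: [0.0, 1.0, -0.004, -0.001]
contact_force: [0.1, -0.7, -2.1]
opening: 0.0381
```

Run:
```python
from h import *
ims=[snapshot('side')]
o=observe();print(o['position'],o['opening'],o['time_s'],o['contact_force'],o['moment'])
p=proj('side',(.606,.308,.1)).astype(int)
cv2.imwrite('pics/g8.png',cv2.resize(ims[0][p[1]-45:p[1]+45,p[0]-45:p[0]+45],None,fx=6,fy=6,interpolation=cv2.INTER_CUBIC)[:,:,::-1])
```

```text
[0.60672304 0.30770747 0.14417569] 0.037659507635588306 18.55 [-0.26972402  0.63779075 -1.89805821] [ 0.01931241 -0.14838955 -0.0024655 ]
```

View pics/g8.png

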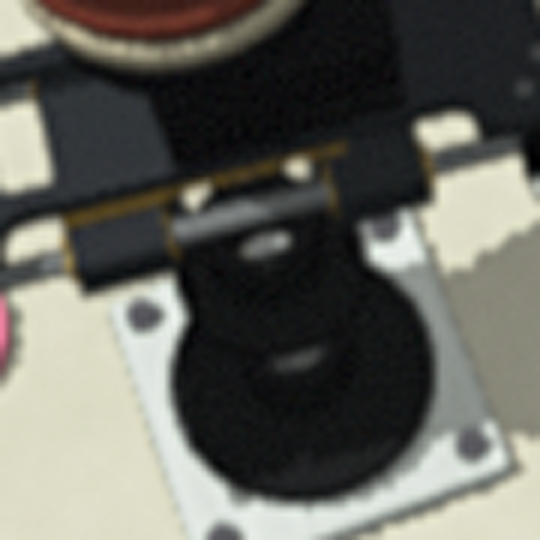

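Tip is in the bore (crop 267,243), forces low. Continue down to just above the wide hub.

Request:
move_arm --plan "-0.0003 -0.0008 0.015 0 0 0 1; 0 0 0.012 0 0 0 1; 0 0 0.005 0 0 0 1; 0 0 0 0 0 0 1; 0 0 0 0 0 0 1"

```text
time_s: 19.18
position: [0.6068, 0.3088, 0.113]
tool_rot: [-0.0, 1.0, -0.004, 0.0]
contact_force: [0.1, 0.1, -1.2]
opening: 0.0379
```

Request:
move_arm --plan "0 0 0.003 0 0 0 1; 0 0 0.001 0 0 0 1; 0 0 0 0 0 0 0; 0 0 0 0 0 0 0; 0 0 0 0 0 0 0; 0 0 -0.02 0 0 0 -0.2; 0 0 -0.03 0 0 0 -0.5; 0 0 -0.05 0 0 0 -1"

```text
time_s: 20.18
position: [0.6061, 0.3082, 0.2097]
tool_rot: [0.0, 1.0, -0.003, -0.001]
contact_force: [1.4, 0.6, -0.1]
opening: 0.0647
```

Request:
move_arm --plan "0 0 -0.05 0 0 0 -1; -0.05 0 -0.03 0 0 0 -1; -0.06 0 0 0 0 0 -1; -0.04 0 0 0 0 0 -1; 0 0 0 0 0 0 -1; 0 0 0 0 0 0 -1"

```text
time_s: 20.92
position: [0.4573, 0.3095, 0.2898]
tool_rot: [-0.0, 1.0, -0.004, 0.001]
contact_force: [0.1, -0.8, 0.6]
opening: 0.0867
```

Run:
```python
from fit import *
ims=[snapshot(c) for c in('side','top')]
for i,c in enumerate(('side','top')):
    im=ims[i][:,:,::-1].copy();p=proj(c,(.6,.26,.05)).astype(int);a=p-55
    I=cv2.resize(im[a[1]:a[1]+110,a[0]:a[0]+110],None,fx=3.5,fy=3.5,interpolation=cv2.INTER_CUBIC)
    if c=='side':
        x,y=.6063,.3095
        for parts in(spacer(x,y,.045,.02),spacer(x,y,.031,.062)):
            for P in parts:
                u=np.array([proj(c,q) for q in P],np.float32);h=cv2.convexHull(u).reshape(-1,2)
                cv2.polylines(I,[np.round((h-a+.5)*3.5-.5).astype(int)],True,(0,255,0),1)
    ims[i]=I
cv2.imwrite('pics/g9.png',np.hstack(ims));o=observe();print(o['position'],o['opening'],o['time_s'],o['contact_force'])
```

```text
[0.45761769 0.30933924 0.28896088] 0.08715105877902835 21.025 [1.00882556 0.10316202 0.3135821 ]
```

View pics/g9.png

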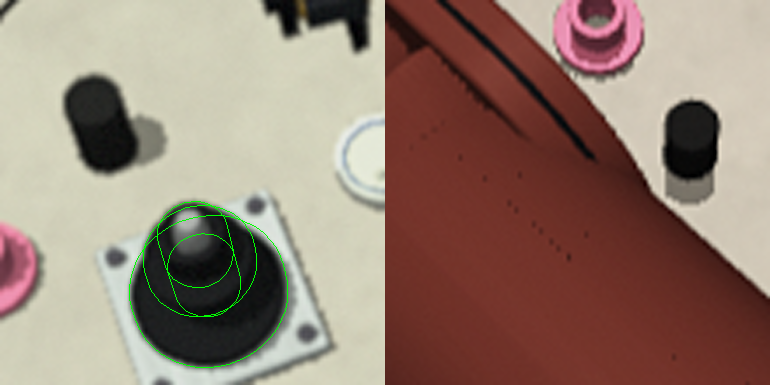

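```bash
python3 -c "
from station import *
print(finish_job())"
```

```text
the job is handed in; nothing more can be done
None
```

The job is done and handed in at about 21 s of the 67 s allowed; the station reported no verdict.

- **Cap:** I lifted it off the spindle and stood it open end down at about (0.643, 0.188), roughly 125 mm from the spindle axis. It touched the bench with about 11 N before I let go, and it shows upright in both final pictures.
- **Spacers:** I threaded the wide spacer on first and released it about 5 mm above the shoulder. The narrow black one followed, released about 2 mm above the wide hub. Forces during both insertions stayed at 3 N or below.
- **Seating check:** In the last side picture the outlines drawn for the seated heights (20 mm and 62 mm) fit both spacers, hubs up. The arm hid the stack in the top picture, so that check rests on the side camera alone. The two cameras differed by 2–3 mm in y on the spindle's position, and I used the mean.
- **Bystanders:** The dish and timer were not approached closely. The dish showed in the last side picture, but I did not measure either one again at the end. The gripper was open and clear of everything when I handed in.

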